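# Turn the bench carousel to bring the glue bottle to the front

### The job

Push the round tray of the bench carousel round by the upright steel pegs on its rim until the glue bottle with the blue spout stands at the front, in line with the flat arrowhead that sticks out of the foot under the tray, and leave it there at rest. Do not grasp anything: only push the tray or its pegs with closed fingers, and do not touch, lift or upset the things that stand on the tray or disturb the tools lying beside it.

Things in the scene. Friction and masses are not known exactly. Their poses are not given: they have to be found in the camera images.
- foot: fixed foot of the carousel: dark disc 150 mm across on the table, under the tray, with a flat aluminium arrowhead on the table, 57 mm wide, 6 mm thick, whose tip shows about 33 mm beyond the tray's edge. Origin on the turning axis at table height; the arrow points along its own -x axis: the front (at most 0.4 rad from facing the robot)
- tray: turning tray: grey disc 220 mm across, 12 mm thick, floor 24 mm above the table. Origin on the turning axis, on the underside; z up. Four upright steel pegs, 14 mm thick, stand on the rim, 102 mm from the axis, at 45, 135, 225 and 315 degrees from its own x axis; tops 79 mm above the table. Turns either way without end
- hub (a point): top of the hub cap (28 mm across, 6 mm high) in the middle of the tray, on its vertical turning axis. The bearing drags with about 0.12 N m (1.2 N at a peg), so that the tray stops within about a degree where a slow push ends
- glue: glue bottle, brown body with a pointed blue spout, 32 mm across and 84 mm high, standing loose on the tray; origin at the centre of its underside, about 55 mm from the turning axis
- jar: cream-coloured round jar, 52 mm across and 56 mm high, standing loose on the tray; origin at the centre of its underside, about 55 mm from the turning axis
- anvil: dark brown stepped steel anvil, base 70 mm across and 36 mm high with a 27 mm post up to 65 mm, standing loose on the tray; origin at the centre of its underside, about 55 mm from the turning axis
- blower: rubber air blower, 142 mm long and 50 mm thick, lying on the table to the left of the tray; origin under its centre
- syringe: white dosing syringe, 122 mm long and 23 mm wide, lying on the table to the left of the tray; origin under its centre
Not all that is in view belongs to the job. Of the things like the jar, leave any that is orange; of the rest the larger one is meant.

How it is judged (in metres and radians):
At the end, for the whole second after the job is handed in: The glue bottle stands upright on the tray at the front, its centre within 10 mm of the arrow's centre line (about 10 degrees of tray turn) and 38 to 75 mm from the turning axis; the tray and the bottle are at rest, and the jar and the anvil still stand on the tray (y of glue in the frame of foot between -0.01 and 0.01 m and x of glue in the frame of foot between -0.075 and -0.038 m and angular speed of tray below 0.05 rad/s and linear speed of glue below 0.02 m/s and angle between each of glue, jar, anvil's own z axis and vertical below 0.1 rad and height (world z) of glue between 0.019 and 0.03 m and horizontal distance between each of glue, jar, anvil and tray below 0.08 m and height (world z) of jar between 0.019 and 0.03 m and height (world z) of anvil between 0.019 and 0.03 m); the robot touches nothing.
It fails at once if the robot touches something that stands on the tray (contact force between any of the fingers, the arm and glue above 0.5 N or contact force between any of the fingers, the arm and jar above 0.5 N or contact force between any of the fingers, the arm and anvil above 0.5 N).
It fails at once if something on the tray is lifted, tipped over or thrown off (height (world z) of any of glue, jar, anvil above 0.034 m or height (world z) of any of glue, jar, anvil below 0.015 m or angle between any of glue, jar, anvil's own z axis and vertical above 0.35 rad).
It fails at once if a tool beside the carousel is moved more than 15 mm (distance of any of blower, syringe from where it was at the start of the episode above 0.015 m).
It also fails if it takes over 67 s, if anything falls off the work surface, if the arm or the gripper's body presses on something with over 40 N, if the wrist force passes 120 N, or if a joint passes its speed limit or range.

### The arm

A 6-joint arm with a two-finger parallel gripper is mounted at the origin on a cart in front of the work surface, level with it; the furniture and walls round the work are solid. World frame = base frame: x ahead of the robot, y to its left, z up, the work surface at z = 0. Lengths are in mm, angles in rad, forces in N, time in s.
With the tool pointing down it reaches from about 350 to 975 mm from the base axis. Payload 7.1 kg.
Tool frame: the origin (TCP) lies midway between the tips of the shut fingers; the grasp point (between the pads) lies 19 mm behind it; z points along the fingers, y is the line along which they close (so a half turn about z gives the same grasp; the last joint's range is limited). The gripper opens to 88 mm and grips with 3 to 60 N. Pads are 20 mm wide; open, the fingers measure 115 mm over their backs; the gripper's body (75 mm by 178 mm) begins 61 mm behind the grasp point.
Start: joints at [-1.245, 0.423, 1.63, -0, 1.089, -0.019], TCP at [211.272, -588.191, 222.675] pointing down, gripper open.
Joint ranges: [-3, 3], [-0.9, 2.11], [0.09, 2.58], [-1.31, 4.45], [0.11, 2.69], [-2.54, 2.54]. Speed limits (rad/s): [2.39, 2.39, 3.01, 3.14, 3.14, 3.14].

### API

Orientations are given as a rotation vector (axis times angle).
In Python, from workcell import ctrl gives the robot as it stands. The module is installed in compiled form; this text tells all that it offers.
- The arm moves only by the tool servo_tool, never from a script. Its argument "increments" is a list of rows, each a list of 7 numbers: the shift along the world's x, y, z in cm, then the turn, a rotation vector about the world's x, y, z in degrees, then the opening, from -1 (shut) to 1 (fully open). A call has 1 to 20 rows; each row is the pose to reach, as a shift and turn from the pose commanded when the call began; what a row does not reach only later rows make up. A row lasts 1/12 s, in which the tool goes at most 41.7 mm and 7.16 degrees, less where a joint would pass 70% of its speed; a pose out of reach is approached as far as the arm can. A call with a gripper value outside its range is refused whole. The fingers move at their own pace and stop on an object; the grip force is fixed at half the most. Time passes only in rows, so rows that repeat a pose let the fingers close. It gives the time, the measured TCP pose, the force, the opening and the grip force at its end, in the units of the state.
- ctrl.get_obs(): the state, without advancing time (a new reading comes with each control period).
- ctrl.get_image(name): name is "side" or "top" or "wrist"; returns a dict with "image" (384x512x3 uint8, red, green, blue), "fx", "fy", "cx", "cy" (pixels), "extrinsics" (4x4, takes a point from camera to world coordinates); the wrist camera has in their place "tool_from_camera" (4x4, takes a point from camera to tool coordinates, whose origin is the TCP and whose axes are the flange's). Camera axes: x right, y up, looking along -z (the intrinsics and any distortion apply to the point x, -y, -z); pixel columns grow to the right and rows downward; lengths in mm; the calibration is good to about 2 mm. A picture is of the moment at which its call begins: read the wrist's pose just before it. There is no depth.
- ctrl.close_job(): hands the job in; it is judged then, once.
The state is a dict: "t": time; "qpos": joint angles; "qvel": joint speeds; "joint_torque": joint torques, N m; "ee_pos": TCP position; "orientation": TCP orientation; "ft_force": force on the tool from outside, world axes, zero at the start; "moment": the same for the moment, N m; "width": finger opening in mm; "grasp_force": force on a finger pad.
Only numpy, scipy, OpenCV 4.12 (cv2) and the standard library are available. Lean on these libraries where they do the work, as an engineer would, in place of code of your own. Each camera call takes 0.05 s, during which the arm holds its last target. There are 200 camera calls.

## Working session

There is one attempt and no reset: what is moved stays moved. The work goes in short steps, Python scripts to look and compute and a tool call to move; the robot and the scene stay as the last step left them, time stands still between calls to the robot, and variables do not carry over. Pictures are saved under pics/ and viewed, at most 10 in all, crops included, and the job is handed in when it is done.

Besides the shell and the picture viewer there is one more tool, called after "Call:" by a JSON object that holds its "fn" and its "kwargs", one argument or row to a line. servo_tool: Moves the arm, as the interface text tells. Its arguments: {"type":"object","properties":{"increments":{"type":"array","items":{"type":"array","items":{"type":"number"}}}},"required":["increments"]}

```bash
mkdir -p pics
cat > h.py <<'E'
import numpy as np, cv2
from workcell import ctrl
def save(n,f):
    d=ctrl.get_image(n); cv2.imwrite(f,d["image"][:,:,::-1]); np.savez(f[:-4]+'.npz',**{k:v for k,v in d.items()}); return d
def ray(d,u,v,z):
    E=np.array(d["extrinsics"]); r=np.array([(u-d["cx"])/d["fx"],-(v-d["cy"])/d["fy"],-1.])
    w=E[:3,:3]@r; o=E[:3,3]; return o+w*(z-o[2])/w[2]
def proj(d,p):
    E=np.linalg.inv(np.array(d["extrinsics"])); c=E[:3,:3]@np.array(p)+E[:3,3]
    return d["cx"]+d["fx"]*c[0]/-c[2], d["cy"]-d["fy"]*c[1]/-c[2]
E
python3 - <<'E'
from h import *
for n in("top","side"):
    d=save(n,f"pics/{n}0.png"); print(n,[k for k in d],np.round(d["extrinsics"],3).tolist(),d["fx"])
print(ctrl.get_obs())
E
```

```text
top ['image', 'fx', 'fy', 'cx', 'cy', 'extrinsics'] [[0.02, 0.997, -0.074, 396.9], [-1.0, 0.021, 0.008, 112.023], [0.009, 0.074, 0.997, 944.164], [0.0, 0.0, 0.0, 1.0]] 431.6142553322584
side ['image', 'fx', 'fy', 'cx', 'cy', 'extrinsics'] [[0.994, 0.069, -0.082, 403.02], [-0.107, 0.554, -0.826, -593.142], [-0.012, 0.83, 0.558, 546.53], [0.0, 0.0, 0.0, 1.0]] 386.4170648895463
{'t': 0.1, 'qpos': array([-1.24501534e+00,  4.23788395e-01,  1.63057781e+00, -2.90926095e-05,
        1.08860576e+00, -1.90206683e-02]), 'qvel': array([-0.00196994, -0.00093388, -0.00215294, -0.00075799,  0.00046922,
        0.0004731 ]), 'joint_torque': array([ 1.07724591e-03, -5.45615602e+01, -2.74325019e+01,  6.44834479e-02,
        1.87041453e-02, -1.51750288e-05]), 'ee_pos': array([ 211.10423552, -587.74901043,  221.97851521]), 'orientation': array([-3.09367820e+00, -5.38721904e-01,  3.70852174e-04]), 'ft_force': array([-0.02622624,  0.18025194, -0.65315038]), 'moment': array([-0.03408402, -0.00340605, -0.02758514]), 'grasp_force': 0.0, 'width': 87.93008083377592}
```

View pics/top0.png

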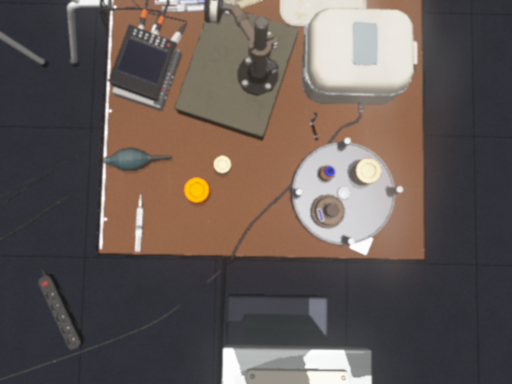

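View pics/side0.png

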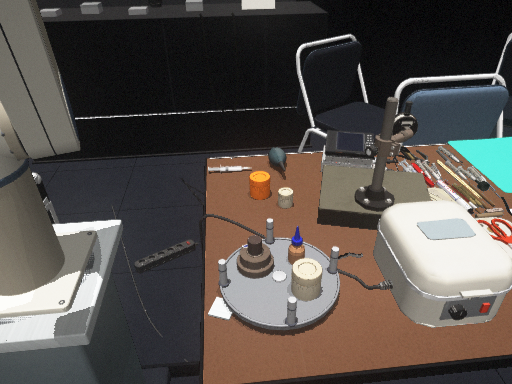

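Top view (up = +x, right = −y): tray centre is at about (343,193), the glue spout at (327,173), the anvil at (328,210) and the jar at (368,171). Pegs are at (347,142), (298,192), (349,240) and (399,189), and the arrow is at about (362,246). I'll measure these properly next.

Run:
```python
from h import *
d=dict(np.load('pics/top0.npz')); im=d["image"]; 
c=cv2.resize(im[130:262,280:412],None,fx=5,fy=5,interpolation=cv2.INTER_CUBIC)
cv2.imwrite('pics/crop.png',c[:600,:,::-1] if 0 else cv2.resize(c,(600,600))[:,:,::-1])
hub=ray(d,343.5,193,42); print('hub',hub)
for n,u,v,z in[('p1',347,142,79),('p2',298,192,79),('p3',349,240,79),('p4',399,189,79),('glue',327,173,90),('anvil',331,210,89),('jar',369,171,80),('arrow',362,246,6)]:
    p=ray(d,u,v,z); q=p-hub; print(n,np.round(p),round(np.hypot(q[0],q[1])),round(np.degrees(np.arctan2(q[1],q[0]))))
hsv=cv2.cvtColor(im,cv2.COLOR_RGB2HSV); m=cv2.inRange(hsv,(110,150,80),(130,255,255)); m[:130]=0;m[260:]=0
ys,xs=np.nonzero(m); print('blue',xs.mean(),ys.mean(),len(xs),xs.min(),xs.max(),ys.min(),ys.max())
```

```text
hub [481.86660194 -89.87644717  42.        ]
p1 [583. -88.  79.] 101 1
p2 [478.  10.  79.] 100 92
p3 [384. -93.  79.] 98 -178
p4 [ 489. -194.   79.] 104 -86
glue [517. -46.  90.] 56 52
anvil [443. -55.  89.] 52 138
jar [ 524. -133.   80.] 60 -46
arrow [ 371. -139.    6.] 121 -156
blue 328.41379310344826 172.06896551724137 29 326 333 168 175
```

View pics/crop.png

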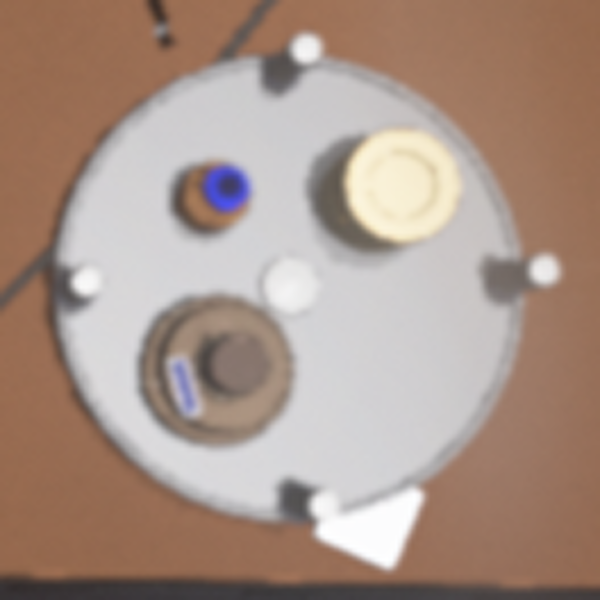

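The crop shows the arrowhead with a right-angled tip at (390,570) and base corners at (315,535) and (423,488). That base is about 55 mm, as given. The spout is at (227,188) and the hub at (290,285).

Run:
```python
from h import *
d=dict(np.load('pics/top0.npz')); s=dict(np.load('pics/side0.npz'))
def r(u,v,z): return ray(d,280+u/4.545-.4,130+v/4.545-.4,z)
pts={k:r(*a) for k,a in dict(hub=(290,285,30),p1=(306,50,79),p2=(86,282,79),p3=(324,506,79),p4=(545,270,79),glue=(229,187,106),anvil=(238,363,89),jar=(402,185,80),tip=(390,570,6),bl=(315,535,6),br=(423,488,6)).items()}
ax=np.mean([pts['p%d'%i][:2] for i in(1,2,3,4)],axis=0); print('axis from pegs',ax)
for k,p in pts.items():
    q=p[:2]-ax; print(k,np.round(p,1),round(np.hypot(*q)),round(np.degrees(np.arctan2(q[1],q[0])),1),'side px',np.round(proj(s,p)))
b=pts['br']-pts['bl']; print('base len',np.hypot(b[0],b[1]),'dir from base',np.degrees(np.arctan2(b[1],b[0]))-90)
```

```text
axis from pegs [484.02733217 -92.66312545]
hub [484.5 -92.4  30. ] 1 34.4 side px [278. 275.]
p1 [585.6 -88.1  79. ] 102 2.6 side px [334. 249.]
p2 [479.2   9.2  79. ] 102 92.7 side px [268. 220.]
p3 [382.4 -96.8  79. ] 102 -177.7 side px [220. 262.]
p4 [ 488.9 -194.9   79. ] 102 -87.3 side px [291. 300.]
glue [519.1 -48.8 106. ] 56 51.4 side px [294. 226.]
anvil [444.1 -56.5  89. ] 54 137.9 side px [254. 239.]
jar [ 525.4 -130.9   80. ] 56 -42.7 side px [306. 268.]
tip [ 351.5 -146.     6. ] 143 -158.1 side px [206. 314.]
bl [ 367.4 -110.2    6. ] 118 -171.5 side px [215. 297.]
br [ 390.7 -161.8    6. ] 116 -143.5 side px [229. 319.]
base len 56.664986217089364 dir from base -155.64821737309614
```

Call:
{"fn": "servo_tool", "kwargs": {
  "increments": [
    [0.5,1.6,0,0,0,-1,-1],
    [1.3,4.2,0,0,0,-2,-1],
    [2.3,7.5,0,0,0,-3,-1],
    [3.3,10.8,0,0,0,-4,-1],
    [4.3,14,0,0,0,-5,-1],
    [5.4,17.5,0,0,0,-6,-1],
    [6.5,21,0,0,0,-7,-1],
    [7.6,24.5,0,0,0,-8,-1],
    [8.7,28,0,0,0,-9,-1],
    [9.8,31.5,0,0,0,-10.5,-1],
    [10.8,35,0,0,0,-12,-1],
    [11.9,38.5,0,0,0,-13,-1],
    [13,42,0,0,0,-14,-1],
    [14,45.3,0,0,0,-15,-1],
    [14.9,48,0,0,0,-16,-1],
    [15.6,50.2,0,0,0,-17,-1],
    [16,51.5,0,0,0,-17.4,-1],
    [16.2,52.3,0,0,0,-17.4,-1],
    [16.2,52.3,0,0,0,-17.4,-1],
    [16.2,52.3,0,0,0,-17.4,-1]
  ]
}}

```text
t: 1.77
ee_pos: [373.1, -65.3, 222.6]
orientation: [3.141, 0.067, -0.001]
ft_force: [-0.3, -0.2, -0.0]
width: 0.3
grasp_force: 0.0
```

Call:
{"fn": "servo_tool", "kwargs": {
  "increments": [
    [0,0,-1,0,0,0,-1],
    [0,0,-3,0,0,0,-1],
    [0,0,-5,0,0,0,-1],
    [0,0,-7,0,0,0,-1],
    [0,0,-9,0,0,0,-1],
    [0,0,-11,0,0,0,-1],
    [0,0,-13,0,0,0,-1],
    [0,0,-14.5,0,0,0,-1],
    [0,0,-16,0,0,0,-1],
    [0,0,-16.8,0,0,0,-1],
    [0,0,-17.2,0,0,0,-1],
    [0,0,-17.2,0,0,0,-1],
    [0,0,-17.2,0,0,0,-1]
  ]
}}

```text
t: 2.85
ee_pos: [373.4, -65.6, 51.0]
orientation: [3.141, 0.064, 0.0]
ft_force: [0.5, -0.1, -0.2]
width: 0.6
grasp_force: 0.0
```

Run:
```python
from h import *
a=save("top","pics/t1.png")["image"][120:270,270:420]; b=save("side","pics/s1.png")["image"][190:340,180:360]
A=cv2.resize(a,(400,400),interpolation=2);B=cv2.resize(b,(400,400),interpolation=2)
cv2.imwrite('pics/c1.png',np.hstack([A,B])[:,:,::-1])
```

```text
(no output)
```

View pics/c1.png

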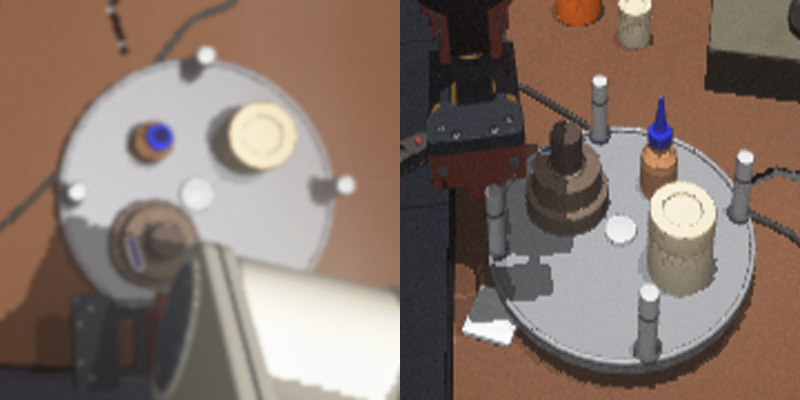

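The fingers stand behind peg p3, and the gripper body is clear of the anvil. Next I'll work out the arc increments.

```bash
cat > arc.py <<'E'
import numpy as np,sys
def arc(p,angs,ax=(484.0,-92.8)):
    r=np.array(p)-ax
    for a in angs:
        t=np.radians(a);R=np.array([[np.cos(t),-np.sin(t)],[np.sin(t),np.cos(t)]])
        print("[%.1f, %.1f, 0, 0, 0, %g, -1],"%(*((R@r-r)/10),a),end=' ')
    print(); return R@r+ax
E
python3 - <<'E'
from arc import *
A=[.5,1.5,3]+list(range(5,39,2))
p=arc((373.8,-75.4),A); print(p)
p=arc(p,[2*i for i in range(1,17)]+[33.5,34.5,35,35]); print(p)
E
```

```text
[-0.0, -0.1, 0, 0, 0, 0.5, -1], [-0.0, -0.3, 0, 0, 0, 1.5, -1], [-0.1, -0.6, 0, 0, 0, 3, -1], [-0.1, -1.0, 0, 0, 0, 5, -1], [-0.1, -1.4, 0, 0, 0, 7, -1], [-0.1, -1.7, 0, 0, 0, 9, -1], [-0.1, -2.1, 0, 0, 0, 11, -1], [-0.1, -2.5, 0, 0, 0, 13, -1], [-0.1, -2.9, 0, 0, 0, 15, -1], [-0.0, -3.3, 0, 0, 0, 17, -1], [0.0, -3.7, 0, 0, 0, 19, -1], [0.1, -4.1, 0, 0, 0, 21, -1], [0.2, -4.4, 0, 0, 0, 23, -1], [0.3, -4.8, 0, 0, 0, 25, -1], [0.4, -5.2, 0, 0, 0, 27, -1], [0.5, -5.6, 0, 0, 0, 29, -1], [0.7, -5.9, 0, 0, 0, 31, -1], [0.8, -6.3, 0, 0, 0, 33, -1], [1.0, -6.6, 0, 0, 0, 35, -1], [1.2, -7.0, 0, 0, 0, 37, -1], 
[ 385.51878539 -145.22375768]
[0.2, -0.3, 0, 0, 0, 2, -1], [0.4, -0.7, 0, 0, 0, 4, -1], [0.6, -1.0, 0, 0, 0, 6, -1], [0.8, -1.3, 0, 0, 0, 8, -1], [1.1, -1.6, 0, 0, 0, 10, -1], [1.3, -1.9, 0, 0, 0, 12, -1], [1.6, -2.2, 0, 0, 0, 14, -1], [1.8, -2.5, 0, 0, 0, 16, -1], [2.1, -2.8, 0, 0, 0, 18, -1], [2.4, -3.1, 0, 0, 0, 20, -1], [2.7, -3.3, 0, 0, 0, 22, -1], [3.0, -3.6, 0, 0, 0, 24, -1], [3.3, -3.8, 0, 0, 0, 26, -1], [3.6, -4.0, 0, 0, 0, 28, -1], [3.9, -4.2, 0, 0, 0, 30, -1], [4.3, -4.4, 0, 0, 0, 32, -1], [4.5, -4.6, 0, 0, 0, 33.5, -1], [4.7, -4.7, 0, 0, 0, 34.5, -1], [4.8, -4.7, 0, 0, 0, 35, -1], [4.8, -4.7, 0, 0, 0, 35, -1], 
[ 433.39794384 -192.22953239]
```

Call:
{"fn": "servo_tool", "kwargs": {
  "increments": [
    [0,-0.2,0,0,0,0,-1],
    [0,-0.5,0,0,0,0,-1],
    [0,-0.8,0,0,0,0,-1],
    [0,-1,0,0,0,0,-1],
    [0,-1,0,0,0,0,-1]
  ]
}}

```text
t: 3.37
ee_pos: [373.4, -75.6, 50.8]
orientation: [3.141, 0.064, 0.001]
ft_force: [-0.8, -0.9, 0.4]
width: 0.4
grasp_force: 0.0
```

Call:
{"fn": "servo_tool", "kwargs": {
  "increments": [
    [0,-0.1,0,0,0,0.5,-1],
    [0,-0.3,0,0,0,1.5,-1],
    [-0.1,-0.6,0,0,0,3,-1],
    [-0.1,-1.0,0,0,0,5,-1],
    [-0.1,-1.4,0,0,0,7,-1],
    [-0.1,-1.7,0,0,0,9,-1],
    [-0.1,-2.1,0,0,0,11,-1],
    [-0.1,-2.5,0,0,0,13,-1],
    [-0.1,-2.9,0,0,0,15,-1],
    [0,-3.3,0,0,0,17,-1],
    [0,-3.7,0,0,0,19,-1],
    [0.1,-4.1,0,0,0,21,-1],
    [0.2,-4.4,0,0,0,23,-1],
    [0.3,-4.8,0,0,0,25,-1],
    [0.4,-5.2,0,0,0,27,-1],
    [0.5,-5.6,0,0,0,29,-1],
    [0.7,-5.9,0,0,0,31,-1],
    [0.8,-6.3,0,0,0,33,-1],
    [1.0,-6.6,0,0,0,35,-1],
    [1.2,-7.0,0,0,0,37,-1]
  ]
}}

```text
t: 5.03
ee_pos: [384.5, -145.0, 50.5]
orientation: [-2.955, -1.062, 0.002]
ft_force: [-0.4, 0.8, 0.6]
width: 0.2
grasp_force: 0.7
```

Call:
{"fn": "servo_tool", "kwargs": {
  "increments": [
    [0.2,-0.3,0,0,0,2,-1],
    [0.4,-0.7,0,0,0,4,-1],
    [0.6,-1.0,0,0,0,6,-1],
    [0.8,-1.3,0,0,0,8,-1],
    [1.1,-1.6,0,0,0,10,-1],
    [1.3,-1.9,0,0,0,12,-1],
    [1.6,-2.2,0,0,0,14,-1],
    [1.8,-2.5,0,0,0,16,-1],
    [2.1,-2.8,0,0,0,18,-1],
    [2.4,-3.1,0,0,0,20,-1],
    [2.7,-3.3,0,0,0,22,-1],
    [3.0,-3.6,0,0,0,24,-1],
    [3.3,-3.8,0,0,0,26,-1],
    [3.6,-4.0,0,0,0,28,-1],
    [3.9,-4.2,0,0,0,30,-1],
    [4.3,-4.4,0,0,0,32,-1],
    [4.5,-4.6,0,0,0,33.5,-1],
    [4.7,-4.7,0,0,0,34.5,-1],
    [4.8,-4.7,0,0,0,35,-1],
    [4.8,-4.7,0,0,0,35,-1]
  ]
}}

```text
t: 6.7
ee_pos: [433.2, -192.2, 50.6]
orientation: [-2.503, -1.899, 0.0]
ft_force: [-0.5, -1.1, 0.8]
width: 0.4
grasp_force: 0.3
```

Run:
```python
from h import *
a=save("top","pics/t2.png")["image"][120:270,270:420]; b=save("side","pics/s2.png")["image"][190:340,180:360]
A=cv2.resize(a,(400,400),interpolation=2);B=cv2.resize(b,(400,400),interpolation=2)
cv2.imwrite('pics/c2.png',np.hstack([A,B])[:,:,::-1])
```

```text
(no output)
```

View pics/c2.png

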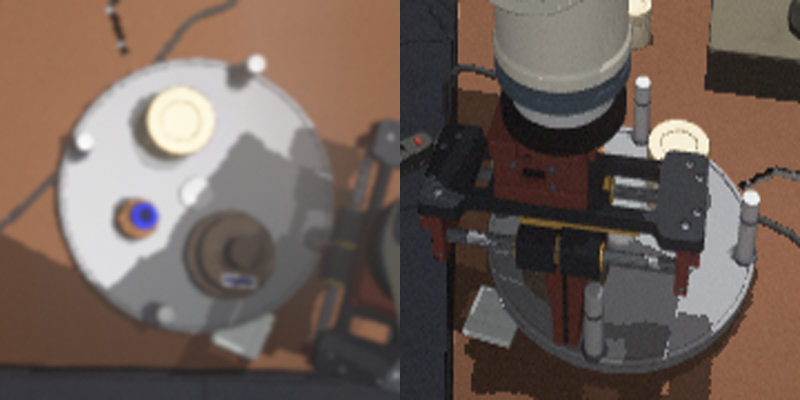

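The push worked. Top crop: pegs at (256,63), (84,143) and (165,315), spout at (146,215). Everything on the tray is still upright.

Run:
```python
from h import *
d=dict(np.load('pics/t2.npz')); ax=np.array([484.1,-92.6])
for n,u,v,z in[('p',256,63,79),('p',84,143,79),('p',165,315,79),('glue',146,215,106),('jar',181,120,80)]:
    p=ray(d,270+u/2.667-.3,120+v/2.667-.3,z); q=p[:2]-ax; print(n,np.round(p),round(np.hypot(*q)),round(np.degrees(np.arctan2(q[1],q[0]))%360,1))
```

```text
p [ 581. -126.   79.] 102 340.7
p [517.   4.  79.] 102 71.5
p [388. -58.  79.] 102 160.3
glue [461. -38. 106.] 59 113.3
jar [536. -69.  80.] 57 24.6
```

Tray has turned about 68°. Next: back off, lift, and re-approach behind the peg now at about 161°.

Call:
{"fn": "servo_tool", "kwargs": {
  "increments": [
    [-0.6,-0.2,0,0,0,0,-1],
    [-1.2,-0.4,0,0,0,0,-1],
    [-1.2,-0.4,1.5,0,0,0,-1],
    [-1.2,-0.4,4,0,0,0,-1],
    [-1.2,-0.4,7,0,0,0,-1],
    [-1.4,0.5,9,0,0,-6,-1],
    [-1.6,2,10,0,0,-13,-1],
    [-1.9,3.5,10,0,0,-20,-1],
    [-2.2,5,10,0,0,-27,-1],
    [-2.5,6.5,10,0,0,-34,-1],
    [-2.8,8,10,0,0,-41,-1],
    [-3.1,9.5,10,0,0,-48,-1],
    [-3.4,11,10,0,0,-55,-1],
    [-3.7,12.5,10,0,0,-62,-1],
    [-4,14,10,0,0,-69,-1],
    [-4.2,15,10,0,0,-76,-1],
    [-4.3,16,10,0,0,-83,-1],
    [-4.3,16.4,10,0,0,-90,-1],
    [-4.3,16.4,10,0,0,-93.5,-1],
    [-4.3,16.4,10,0,0,-93.5,-1]
  ]
}}

```text
t: 8.47
ee_pos: [389.7, -28.1, 150.7]
orientation: [-3.097, 0.525, 0.0]
ft_force: [0.3, 0.2, -0.1]
width: 0.8
grasp_force: 0.0
```

Run:
```python
from h import *
o=ctrl.get_obs(); print(o["ee_pos"],o["orientation"])
d0=dict(np.load('pics/top0.npz'))
d=save("top","pics/t3.png"); 
for e in (d0,d):
    im=e["image"]; I=im.astype(int); m=((I[...,2]>I[...,0]+40)&(I[...,2]>I[...,1]+40)).astype(np.uint8); m[:130]=0;m[262:]=0;m[:,:290]=0;m[:,400:]=0
    n,l,s,c=cv2.connectedComponentsWithStats(m)
    for i in range(1,n):
        if s[i,4]>4:
            p=ray(e,*c[i],98)-[484.1,-92.6,0]; print(s[i].tolist(),c[i],np.hypot(p[0],p[1]),np.degrees(np.arctan2(p[1],p[0]))%360)
s=save("side","pics/s3.png")
a=d["image"][130:262,280:412];A=cv2.resize(a,(400,400),interpolation=2);B=cv2.resize(s["image"][190:340,180:360],(400,400),interpolation=2)
cv2.imwrite('pics/c3.png',np.hstack([A,B])[:,:,::-1])
```

```text
[389.66520976 -28.11660241 150.65107712] [-3.09739671e+00  5.25072643e-01  9.02051601e-05]
[325, 166, 10, 10, 74] [329.55405405 170.83783784] 56.11860730000633 50.16759002527104
[319, 210, 3, 10, 14] [320.07142857 214.35714286] 79.38076900690558 129.59182253056136
[320, 197, 4, 5, 11] [321.         198.54545455] 62.67924411992228 108.03758150959727
```

View pics/c3.png

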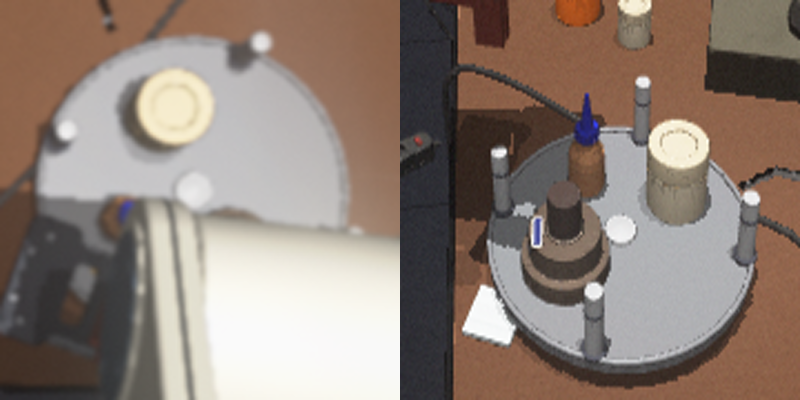

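Run:
```python
from h import *
ax=np.array([484.1,-92.6,0])
for f in('top0','t2','side0','s3'):
    e=dict(np.load(f'pics/{f}.npz')); I=e["image"].astype(int); top=f[0]=='t'
    m=((I[...,2]>I[...,0]+40)&(I[...,2]>I[...,1]+40)).astype(np.uint8); m[:(130 if top else 200)]=0;m[262:]=0;m[:,:(290 if top else 220)]=0;m[:,(400 if top else 360):]=0
    n,l,s,c=cv2.connectedComponentsWithStats(m); i=1+np.argmax(s[1:,4])
    ys,xs=np.nonzero(l==i); 
    if top: u,v,z=*c[i],98
    else: v=ys.min();u=xs[ys<=v+1].mean();z=107
    p=ray(e,u,v,z)-ax; print(f,s[i].tolist(),u,v,np.round(p+ax),round(np.hypot(p[0],p[1]),1),np.degrees(np.arctan2(p[1],p[0]))%360)
```

```text
top0 [325, 166, 10, 10, 74] 329.55405405405406 170.83783783783784 [520. -50.  98.] 56.1 50.16759002527104
t2 [319, 196, 11, 10, 82] 323.8658536585366 200.390243902439 [461. -39.  98.] 58.6 113.04039314630596
side0 [292, 226, 11, 20, 120] 297.0 226 [525. -50. 107.] 58.5 46.323943653634856
s3 [259, 225, 10, 19, 105] 263.5 225 [464. -40. 107.] 56.2 110.58118640754104
```

Call:
{"fn": "servo_tool", "kwargs": {
  "increments": [
    [0,0,-1,0,0,0,-1],
    [0,0,-2.5,0,0,0,-1],
    [0,0,-4,0,0,0,-1],
    [0,0,-5.5,0,0,0,-1],
    [0,0,-7,0,0,0,-1],
    [0,0,-8.5,0,0,0,-1],
    [0,0,-9.5,0,0,0,-1],
    [0,0,-10,0,0,0,-1],
    [0,0,-10,0,0,0,-1],
    [-0.1,-0.3,-10,0,0,0,-1],
    [-0.2,-0.6,-10,0,0,0,-1],
    [-0.3,-0.9,-10,0,0,0,-1],
    [-0.4,-1.1,-10,0,0,0,-1],
    [-0.4,-1.1,-10,0,0,0,-1]
  ]
}}

```text
t: 9.73
ee_pos: [386.4, -39.6, 51.1]
orientation: [-3.098, 0.523, -0.001]
ft_force: [-0.3, 0.6, -0.2]
width: 0.4
grasp_force: 0.0
```

Run:
```python
from h import ctrl
from arc import *
p=ctrl.get_obs()["ee_pos"][:2]; print(p)
p=arc(p,[.3,.6,.9,1.2,1.6,2.1,2.7,3.5,4.5,5.7]+[7.2+1.5*i for i in range(10)]); print(p)
for k in range(2): p=arc(p,[1.5*i for i in range(1,21)]); print(p)
```

```text
[386.38035874 -39.6426695 ]
[-0.0, -0.1, 0, 0, 0, 0.3, -1], [-0.1, -0.1, 0, 0, 0, 0.6, -1], [-0.1, -0.2, 0, 0, 0, 0.9, -1], [-0.1, -0.2, 0, 0, 0, 1.2, -1], [-0.1, -0.3, 0, 0, 0, 1.6, -1], [-0.2, -0.4, 0, 0, 0, 2.1, -1], [-0.2, -0.5, 0, 0, 0, 2.7, -1], [-0.3, -0.6, 0, 0, 0, 3.5, -1], [-0.4, -0.8, 0, 0, 0, 4.5, -1], [-0.5, -1.0, 0, 0, 0, 5.7, -1], [-0.6, -1.3, 0, 0, 0, 7.2, -1], [-0.7, -1.5, 0, 0, 0, 8.7, -1], [-0.8, -1.8, 0, 0, 0, 10.2, -1], [-0.9, -2.1, 0, 0, 0, 11.7, -1], [-1.0, -2.4, 0, 0, 0, 13.2, -1], [-1.0, -2.7, 0, 0, 0, 14.7, -1], [-1.1, -2.9, 0, 0, 0, 16.2, -1], [-1.2, -3.2, 0, 0, 0, 17.7, -1], [-1.2, -3.5, 0, 0, 0, 19.2, -1], [-1.2, -3.8, 0, 0, 0, 20.7, -1], 
[373.8925102  -77.58037994]
[-0.0, -0.3, 0, 0, 0, 1.5, -1], [-0.1, -0.6, 0, 0, 0, 3, -1], [-0.1, -0.9, 0, 0, 0, 4.5, -1], [-0.1, -1.2, 0, 0, 0, 6, -1], [-0.1, -1.5, 0, 0, 0, 7.5, -1], [-0.1, -1.7, 0, 0, 0, 9, -1], [-0.1, -2.0, 0, 0, 0, 10.5, -1], [-0.1, -2.3, 0, 0, 0, 12, -1], [-0.1, -2.6, 0, 0, 0, 13.5, -1], [-0.0, -2.9, 0, 0, 0, 15, -1], [0.0, -3.2, 0, 0, 0, 16.5, -1], [0.1, -3.5, 0, 0, 0, 18, -1], [0.1, -3.8, 0, 0, 0
[... 204 characters left out ...]
 -5.7, 0, 0, 0, 30, -1], 
[ 381.03430665 -134.67316729]
[0.1, -0.3, 0, 0, 0, 1.5, -1], [0.2, -0.5, 0, 0, 0, 3, -1], [0.4, -0.8, 0, 0, 0, 4.5, -1], [0.5, -1.1, 0, 0, 0, 6, -1], [0.6, -1.3, 0, 0, 0, 7.5, -1], [0.8, -1.6, 0, 0, 0, 9, -1], [0.9, -1.8, 0, 0, 0, 10.5, -1], [1.1, -2.0, 0, 0, 0, 12, -1], [1.3, -2.3, 0, 0, 0, 13.5, -1], [1.4, -2.5, 0, 0, 0, 15, -1], [1.6, -2.8, 0, 0, 0, 16.5, -1], [1.8, -3.0, 0, 0, 0, 18, -1], [2.0, -3.2, 0, 0, 0, 19.5, -1], [2.2, -3.4, 0, 0, 0, 21, -1], [2.4, -3.6, 0, 0, 0, 22.5, -1], [2.6, -3.8, 0, 0, 0, 24, -1], [2.8, -4.0, 0, 0, 0, 25.5, -1], [3.0, -4.2, 0, 0, 0, 27, -1], [3.2, -4.4, 0, 0, 0, 28.5, -1], [3.5, -4.6, 0, 0, 0, 30, -1], 
[ 415.76567749 -180.54607329]
```

Call:
{"fn": "servo_tool", "kwargs": {
  "increments": [
    [0,-0.1,0,0,0,0.3,-1],
    [-0.1,-0.1,0,0,0,0.6,-1],
    [-0.1,-0.2,0,0,0,0.9,-1],
    [-0.1,-0.2,0,0,0,1.2,-1],
    [-0.1,-0.3,0,0,0,1.6,-1],
    [-0.2,-0.4,0,0,0,2.1,-1],
    [-0.2,-0.5,0,0,0,2.7,-1],
    [-0.3,-0.6,0,0,0,3.5,-1],
    [-0.4,-0.8,0,0,0,4.5,-1],
    [-0.5,-1.0,0,0,0,5.7,-1],
    [-0.6,-1.3,0,0,0,7.2,-1],
    [-0.7,-1.5,0,0,0,8.7,-1],
    [-0.8,-1.8,0,0,0,10.2,-1],
    [-0.9,-2.1,0,0,0,11.7,-1],
    [-1.0,-2.4,0,0,0,13.2,-1],
    [-1.0,-2.7,0,0,0,14.7,-1],
    [-1.1,-2.9,0,0,0,16.2,-1],
    [-1.2,-3.2,0,0,0,17.7,-1],
    [-1.2,-3.5,0,0,0,19.2,-1],
    [-1.2,-3.8,0,0,0,20.7,-1]
  ]
}}

```text
t: 11.4
ee_pos: [373.6, -77.3, 50.6]
orientation: [-3.141, -0.046, 0.002]
ft_force: [-0.5, 0.8, 0.4]
width: 0.3
grasp_force: 0.7
```

Call:
{"fn": "servo_tool", "kwargs": {
  "increments": [
    [0,-0.3,0,0,0,1.5,-1],
    [-0.1,-0.6,0,0,0,3,-1],
    [-0.1,-0.9,0,0,0,4.5,-1],
    [-0.1,-1.2,0,0,0,6,-1],
    [-0.1,-1.5,0,0,0,7.5,-1],
    [-0.1,-1.7,0,0,0,9,-1],
    [-0.1,-2.0,0,0,0,10.5,-1],
    [-0.1,-2.3,0,0,0,12,-1],
    [-0.1,-2.6,0,0,0,13.5,-1],
    [0,-2.9,0,0,0,15,-1],
    [0,-3.2,0,0,0,16.5,-1],
    [0.1,-3.5,0,0,0,18,-1],
    [0.1,-3.8,0,0,0,19.5,-1],
    [0.2,-4.0,0,0,0,21,-1],
    [0.3,-4.3,0,0,0,22.5,-1],
    [0.3,-4.6,0,0,0,24,-1],
    [0.4,-4.9,0,0,0,25.5,-1],
    [0.5,-5.2,0,0,0,27,-1],
    [0.6,-5.4,0,0,0,28.5,-1],
    [0.7,-5.7,0,0,0,30,-1]
  ]
}}

```text
t: 13.07
ee_pos: [380.5, -134.2, 50.5]
orientation: [-3.021, -0.857, 0.002]
ft_force: [-0.9, 0.8, -0.6]
width: 0.7
grasp_force: 0.7
```

Call:
{"fn": "servo_tool", "kwargs": {
  "increments": [
    [0.1,-0.3,0,0,0,1.5,-1],
    [0.2,-0.5,0,0,0,3,-1],
    [0.4,-0.8,0,0,0,4.5,-1],
    [0.5,-1.1,0,0,0,6,-1],
    [0.6,-1.3,0,0,0,7.5,-1],
    [0.8,-1.6,0,0,0,9,-1],
    [0.9,-1.8,0,0,0,10.5,-1],
    [1.1,-2.0,0,0,0,12,-1],
    [1.3,-2.3,0,0,0,13.5,-1],
    [1.4,-2.5,0,0,0,15,-1],
    [1.6,-2.8,0,0,0,16.5,-1],
    [1.8,-3.0,0,0,0,18,-1],
    [2.0,-3.2,0,0,0,19.5,-1],
    [2.2,-3.4,0,0,0,21,-1],
    [2.4,-3.6,0,0,0,22.5,-1],
    [2.6,-3.8,0,0,0,24,-1],
    [2.8,-4.0,0,0,0,25.5,-1],
    [3.0,-4.2,0,0,0,27,-1],
    [3.1,-4.3,0,0,0,27.8,-1],
    [3.1,-4.3,0,0,0,28,-1]
  ]
}}

```text
t: 14.73
ee_pos: [412.0, -177.4, 50.5]
orientation: [-2.726, -1.561, 0.001]
ft_force: [-0.7, -0.4, 0.2]
width: 0.5
grasp_force: 0.2
```

Run:
```python
from h import *
d=save("top","pics/t4.png"); s=save("side","pics/s4.png")
ax=np.array([484.1,-92.6,0]); I=d["image"].astype(int)
m=((I[...,2]>I[...,0]+30)&(I[...,2]>I[...,1]+30)).astype(np.uint8); m[:130]=0;m[262:]=0;m[:,:290]=0;m[:,400:]=0
n,l,S,c=cv2.connectedComponentsWithStats(m)
for i in range(1,n):
    if S[i,4]>5: p=ray(d,*c[i],98)-ax; print(S[i].tolist(),np.round(p+ax),np.hypot(p[0],p[1]),np.degrees(np.arctan2(p[1],p[0]))%360)
A=cv2.resize(d["image"][130:262,280:412],(400,400),interpolation=2);B=cv2.resize(s["image"][190:340,180:360],(400,400),interpolation=2)
cv2.imwrite('pics/c4.png',np.hstack([A,B])[:,:,::-1])
```

```text
[381, 183, 4, 8, 11] [ 490. -155.   98.] 62.23895420924912 275.22146807561944
[349, 213, 11, 9, 77] [430. -99.  98.] 54.80384224130337 186.27838927282508
```

View pics/c4.png

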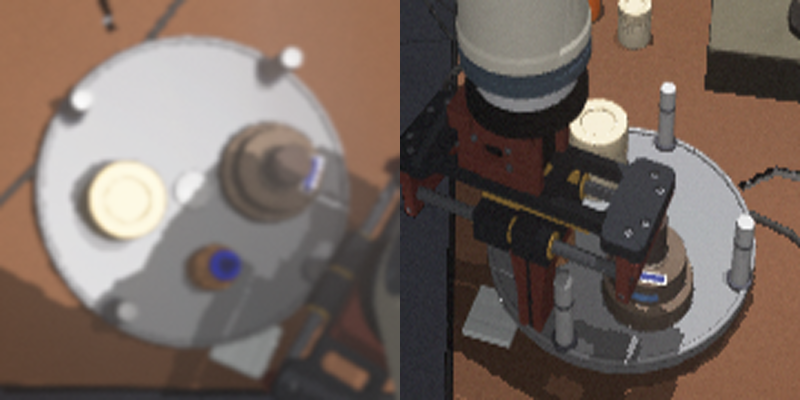

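Top view: the spout is at about 186°, and the arrow is at 202.2°. It needs about 16° more.

Run:
```python
from h import ctrl
from arc import *
arc((412.7,-177.7),[.3,.8,1.6,2.8,4,5.2,6.4,7.6,8.8,10,11.2,12.4,13.5,14.4,15.1,15.6,16])
```

```text
[0.0, -0.0, 0, 0, 0, 0.3, -1], [0.1, -0.1, 0, 0, 0, 0.8, -1], [0.2, -0.2, 0, 0, 0, 1.6, -1], [0.4, -0.3, 0, 0, 0, 2.8, -1], [0.6, -0.5, 0, 0, 0, 4, -1], [0.8, -0.6, 0, 0, 0, 5.2, -1], [1.0, -0.7, 0, 0, 0, 6.4, -1], [1.2, -0.9, 0, 0, 0, 7.6, -1], [1.4, -1.0, 0, 0, 0, 8.8, -1], [1.6, -1.1, 0, 0, 0, 10, -1], [1.8, -1.2, 0, 0, 0, 11.2, -1], [2.0, -1.3, 0, 0, 0, 12.4, -1], [2.2, -1.4, 0, 0, 0, 13.5, -1], [2.3, -1.5, 0, 0, 0, 14.4, -1], [2.5, -1.6, 0, 0, 0, 15.1, -1], [2.5, -1.6, 0, 0, 0, 15.6, -1], [2.6, -1.6, 0, 0, 0, 16, -1],
```

Call:
{"fn": "servo_tool", "kwargs": {
  "increments": [
    [0,0,0,0,0,0.3,-1],
    [0.1,-0.1,0,0,0,0.8,-1],
    [0.2,-0.2,0,0,0,1.6,-1],
    [0.4,-0.3,0,0,0,2.8,-1],
    [0.6,-0.5,0,0,0,4,-1],
    [0.8,-0.6,0,0,0,5.2,-1],
    [1.0,-0.7,0,0,0,6.4,-1],
    [1.2,-0.9,0,0,0,7.6,-1],
    [1.4,-1.0,0,0,0,8.8,-1],
    [1.6,-1.1,0,0,0,10,-1],
    [1.8,-1.2,0,0,0,11.2,-1],
    [2.0,-1.3,0,0,0,12.4,-1],
    [2.2,-1.4,0,0,0,13.5,-1],
    [2.3,-1.5,0,0,0,14.4,-1],
    [2.5,-1.6,0,0,0,15.1,-1],
    [2.6,-1.6,0,0,0,15.6,-1],
    [2.6,-1.6,0,0,0,16,-1],
    [2.6,-1.6,0,0,0,16,-1]
  ]
}}

```text
t: 16.33
ee_pos: [438.6, -193.3, 50.7]
orientation: [2.482, 1.925, 0.001]
ft_force: [0.4, -0.5, -0.8]
width: 0.3
grasp_force: 0.0
```

```bash
cat > look.py <<'E'
from h import *
import sys
d=save("top",f"pics/t{sys.argv[1]}.png"); s=save("side",f"pics/s{sys.argv[1]}.png")
ax=np.array([484.1,-92.6,0]); I=d["image"].astype(int)
m=((I[...,2]>I[...,0]+30)&(I[...,2]>I[...,1]+30)).astype(np.uint8); m[:130]=0;m[262:]=0;m[:,:290]=0;m[:,400:]=0
n,l,S,c=cv2.connectedComponentsWithStats(m)
for i in range(1,n):
    if S[i,4]>5: p=ray(d,*c[i],98)-ax; print(S[i].tolist(),np.round(p+ax),np.hypot(p[0],p[1]),np.degrees(np.arctan2(p[1],p[0]))%360)
A=cv2.resize(d["image"][130:262,280:412],(400,400),interpolation=2);B=cv2.resize(s["image"][190:340,180:360],(400,400),interpolation=2)
cv2.imwrite(f'pics/c{sys.argv[1]}.png',np.hstack([A,B])[:,:,::-1])
E
python3 look.py 5
```

```text
[357, 211, 9, 9, 65] [ 434. -112.   98.] 53.426117786267454 201.13573867770992
```

Call:
{"fn": "servo_tool", "kwargs": {
  "increments": [
    [-0.4,-0.1,0,0,0,0,-1],
    [-0.8,-0.2,0,0,0,0,-1],
    [-1.2,-0.4,0,0,0,0,-1],
    [-1.2,-0.4,2,0,0,0,-1],
    [-1.2,-0.4,4.5,0,0,0,-1],
    [-1.2,-0.4,7,0,0,0,-1],
    [-1.2,-0.4,9.5,0,0,0,-1],
    [-1.2,-0.4,12,0,0,0,-1],
    [-1.2,-2,14,0,0,0,-1],
    [-1.2,-5,15,0,0,0,-1],
    [-1.2,-8,15,0,0,0,-1],
    [-1.2,-11,15,0,0,0,-1],
    [-1.2,-14,15,0,0,0,-1],
    [-1.2,-17,15,0,0,0,-1],
    [-1.2,-20,15,0,0,0,-1],
    [-1.2,-23,15,0,0,0,-1],
    [-1.2,-25,15,0,0,0,-1],
    [-1.2,-26,15,0,0,0,-1],
    [-1.2,-26,15,0,0,0,-1],
    [-1.2,-26,15,0,0,0,-1]
  ]
}}

```text
t: 18.1
ee_pos: [425.6, -452.6, 200.2]
orientation: [-2.483, -1.923, -0.0]
ft_force: [-0.2, 0.4, -0.4]
width: 0.7
grasp_force: 0.0
```

```bash
python3 look.py 6
```

```text
[356, 210, 11, 10, 87] [ 435. -112.   98.] 53.15831690006091 201.7543599823554
```

View pics/c6.png

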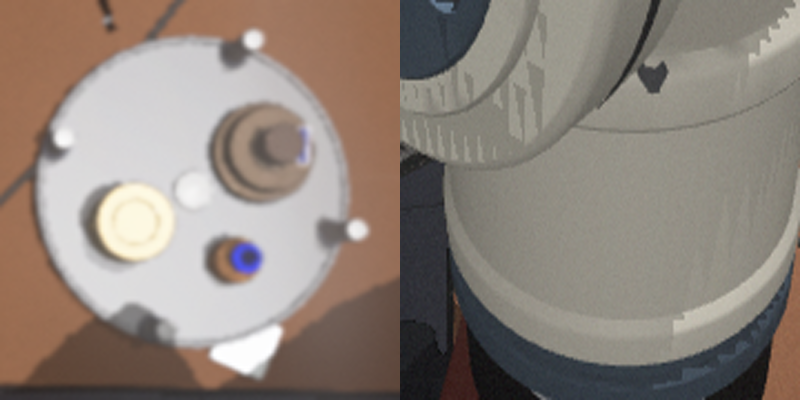

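The top view shows the spout at (246,258), at 201.8° against the arrow's 202.2° and 53 mm from the axis. All three things are upright, and the robot is clear of the tray.

```bash
python3 -c "
from workcell import ctrl
print(ctrl.close_job())"
```

```text
the job is handed in; nothing more can be done
None
```

I handed the job in with the glue bottle at the front: in the last top view it stood about 0.4° off the arrow's line and 53 mm from the axis. The jar and anvil were still upright and the robot was clear; no verdict came back.

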